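Set out the brass resonators in their dishes, lowest note first

ROBOT

A 7-joint arm with a two-finger parallel gripper is mounted at the origin on the work surface. World frame = base frame: x ahead of the robot, y to its left, z up, the work surface at z = 0. Lengths are in m, angles in rad, forces in N, time in s.
With the tool pointing down it reaches from about 0.4 to 0.85 m from the base axis. Payload 10.4 kg.
Tool frame: the origin (TCP) lies midway between the tips of the shut fingers; the grasp point (between the pads) lies 19 mm behind it (r.tcp_to_grasp is the z of the grasp point in the tool frame, in m); z points along the fingers, x is the direction in which the jaws open and shut, and the axes are right-handed (so a half turn about z gives the same grasp; the last joint's range is limited). The gripper opens to 87 mm and grips with 3 to 60 N. Pads are 19 mm wide; open, the fingers measure 117 mm over their backs; the gripper's body (75 mm by 190 mm) begins 51 mm behind the grasp point.
Start: joints at [1.286, 0.332, -0.065, 1.46, 0.022, 1.35, -0.088], TCP at [0.162, -0.604, 0.185] pointing down, gripper open.
Joint ranges: [-2.6, 2.6], [-0.5, 2.12], [-1.47, 1.34], [0.16, 2.42], [-1.27, 4.41], [0.06, 2.06], [-2.6, 2.6]. Speed limits (rad/s): [2.22, 2.22, 2.79, 2.79, 3.14, 3.14, 3.14].

INTERFACE

Orientations are given as a unit quaternion [x, y, z, w].
In Python, from bench import r, camera, close_job gives the robot as it stands. The module is installed in compiled form; this text tells all that it offers.
- The arm moves only by the shell command python3 -m crank 'ROWS' [FORCE]. ROWS is JSON, a list of rows, each an object of numbers: "x", "y", "z": the shift along the tool's x, y, z scaled (see below); "ax", "ay", "az": the turn, a rotation vector about the tool's x, y, z scaled (see below); "claw": the closure, from -1 (fully open) to 1 (shut), so that 0 is half open. A call has exactly 5 rows; each row is the pose to reach, as a shift and turn from the pose commanded when the call began, along the tool's axes at that moment; what a row does not reach only later rows make up. The controller multiplies each number of a shift by 1 m and each number of a turn by 2 rad. A row lasts 1/12 s, in which the tool goes at most 41.7 mm and 7.16 degrees, less where a joint would pass 70% of its speed; a pose out of reach is approached as far as the arm can. A call with a number of a shift or a turn outside -1 to 1 is refused whole. A call with a gripper value outside its range is refused whole. The fingers move at their own pace and stop on an object; FORCE is the grip in N (left out, the last holds). Time passes only in rows, so rows that repeat a pose let the fingers close, or fill a call up. It gives the time, the measured TCP pose, the force and the opening at its end, in the units of the state.
- r.read_state(): the state, without advancing time (a new reading comes with each control period).
- camera(name): name is "scene" or "top" or "wrist"; returns a dict with "color" (420x560x3 uint8, blue, green, red), "fx", "fy", "cx", "cy" (pixels), "eye" and "orientation" of the camera in the world. Camera axes: x right, y down, z forward; pixel columns grow to the right and rows downward; lengths in m; the calibration is good to about 2 mm. A picture is of the moment at which its call begins. There is no depth.
- close_job(): hands the job in, once; it reports no verdict.
The state is a dict: "time": time; "joint_positions": joint angles; "joint_vel": joint speeds; "joint_torque": joint torques, N m; "ee_pos": TCP position; "eef_rot": TCP orientation; "ft_force": force on the tool from outside, world axes, zero at the start; "torque": the same for the moment, N m; "width": finger opening in m.
Only numpy, scipy, OpenCV 4.12 (cv2) and the standard library are available. Lean on these libraries where they do the work, as an engineer would, in place of code of your own. Each camera call takes 0.05 s, during which the arm holds its last target. There are 200 camera calls.

TASK

Set out the three brass Helmholtz resonators for the listening test: take them one at a time, the largest first, then the medium one, then the smallest, and stand each upright and flat on the green felt inside the rim of the walnut dish of its own size (large in large, medium in medium, small in small). Set them down without dropping or tipping them, let go, and leave the blue resonator, the fork stand, the mallet and the cork stopper where they are.

Things in the scene. Friction and masses are not known exactly. Their poses are not given: they have to be found in the camera images.
- res_large_mid (a point): the large brass Helmholtz resonator, loose and standing: a round foot 60 mm in diameter, a globe 84 mm in diameter, and on top of the globe a plain upright neck 16 mm in diameter and 34 mm long, which is the place to grip it from above; 120 mm high in all. This point is on its axis, half-way up (60 mm above its underside, 60 mm below the top of the neck); z points up the neck. About 340 g
- res_medium_mid (a point): the medium brass Helmholtz resonator, loose and standing: a round foot 44 mm in diameter, a globe 64 mm in diameter, and on top of the globe a plain upright neck 16 mm in diameter and 34 mm long, which is the place to grip it from above; 100 mm high in all. This point is on its axis, half-way up (50 mm above its underside, 50 mm below the top of the neck); z points up the neck. About 220 g
- res_small_mid (a point): the small brass Helmholtz resonator, loose and standing: a round foot 28 mm in diameter, a globe 44 mm in diameter, and on top of the globe a plain upright neck 16 mm in diameter and 34 mm long, which is the place to grip it from above; 80 mm high in all. This point is on its axis, half-way up (40 mm above its underside, 40 mm below the top of the neck); z points up the neck. About 120 g
- res_blue_mid (a point): a blue painted resonator of the same shape and size as the medium brass one (100 mm high, globe 64 mm), standing; not brass, to be left where it is. This point is on its axis, half-way up (50 mm)
- dish_large: the large of three fixed round walnut dishes lined with green felt: 80 mm in diameter inside the rim, 92 mm outside; its floor is 6 mm and its rim 11 mm above the shelf. It is made for the large brass resonator, whose foot has 10 mm of play all round. Origin: centre of its underside, on the shelf; z up
- dish_medium: the medium of three fixed round walnut dishes lined with green felt: 64 mm in diameter inside the rim, 76 mm outside; its floor is 6 mm and its rim 11 mm above the shelf. It is made for the medium brass resonator, whose foot has 10 mm of play all round. Origin: centre of its underside, on the shelf; z up
- dish_small: the small of three fixed round walnut dishes lined with green felt: 48 mm in diameter inside the rim, 60 mm outside; its floor is 6 mm and its rim 11 mm above the shelf. It is made for the small brass resonator, whose foot has 10 mm of play all round. Origin: centre of its underside, on the shelf; z up
- fork_stand_mid (a point): a walnut stand 150 x 60 x 40 mm with three slots, two upright steel tuning forks in it, up to 170 mm high; to be left alone. This point is the centre of the wooden block, 20 mm above the shelf; x along the block
- mallet_mid (a point): a mallet with a grey rubber head, lying down, about 210 mm long and 34 mm high; to be left alone. This point is half-way along the handle; x points to the head
- cork_mid (a point): a squat cork stopper 38 mm in diameter, 26 mm high, beside the end of the fork stand; to be left alone. This point is its centre
There are look-alikes about, which are no part of the job. Leave any pink or white look-alike of the part that bears res_medium_mid alone.

How it is judged:
On the way, in this order (a step that is already met when the one before it is completed fails the run):
1. the large brass resonator stands released in the large dish (horizontal distance between res_large_mid and dish_large below 0.012 m and z of res_large_mid in the frame of dish_large below 0.069 m and angle between res_large_mid's own z axis and vertical below 0.1 rad and contact force between res_large and the fingers below 0.05 N and linear speed of res_large below 0.02 m/s), for 0.2 s.
2. the medium brass resonator stands released in the medium dish, after the larger ones (all of step 1 and horizontal distance between res_medium_mid and dish_medium below 0.012 m and z of res_medium_mid in the frame of dish_medium below 0.059 m and angle between res_medium_mid's own z axis and vertical below 0.1 rad and contact force between res_medium and the fingers below 0.05 N and linear speed of res_medium below 0.02 m/s), for 0.2 s.
3. the small brass resonator stands released in the small dish, after the larger ones (all of step 2 and horizontal distance between res_small_mid and dish_small below 0.012 m and z of res_small_mid in the frame of dish_small below 0.049 m and angle between res_small_mid's own z axis and vertical below 0.1 rad and contact force between res_small and the fingers below 0.05 N and linear speed of res_small below 0.02 m/s), for 0.2 s.
At the end, for the whole second after the job is handed in: Each brass resonator stands in the dish of its own size, its axis within 12 mm of the dish's centre, its foot down on the felt (within 3 mm), upright within 0.1 rad, at rest and released; the blue resonator, fork stand, mallet and cork stopper are within 15 mm of where they started (all of step 3 and distance of each of res_blue_mid, fork_stand_mid, mallet_mid, cork_mid from where it was at the start of the episode below 0.015 m); the robot touches nothing.
It fails at once if the blue resonator, fork stand, mallet or cork stopper is shifted by more than 15 mm (distance of any of res_blue_mid, fork_stand_mid, mallet_mid, cork_mid from where it was at the start of the episode above 0.015 m).
It fails at once if a brass resonator is tipped over (leans more than 0.7 rad) (angle between any of res_large_mid, res_medium_mid, res_small_mid's own z axis and vertical above 0.7 rad).
It fails at once if a brass resonator is dropped or thrown (moves at over 0.6 m/s out of the fingers) ((contact force between res_large and the fingers below 0.01 N and linear speed of res_large above 0.6 m/s) or (contact force between res_medium and the fingers below 0.01 N and linear speed of res_medium above 0.6 m/s) or (contact force between res_small and the fingers below 0.01 N and linear speed of res_small above 0.6 m/s)).
It also fails if it takes over 83 s, if anything falls off the work surface, if the arm or the gripper's body presses on something with over 40 N, if the wrist force passes 120 N, or if a joint passes its speed limit or range.

## Working session

There is one attempt and no reset: what is moved stays moved. The work goes in short steps, Python scripts to look and compute and a shell command to move; the robot and the scene stay as the last step left them, time stands still between calls to the robot, and variables do not carry over. Pictures are saved under pics/ and viewed, about 12 in all and at most 16, crops included, and the job is handed in when it is done.

```bash
mkdir -p pics
python3 - <<'E'
from bench import r,camera
import cv2
for n in("scene","top"):
    c=camera(n); cv2.imwrite(f"pics/{n}0.png",c["color"]); print(n,[c[k] for k in("fx","fy","cx","cy","eye","orientation")])
s=r.read_state(); print(s["time"],s["ee_pos"],s["eef_rot"],s["width"],r.tcp_to_grasp)
E
```

```text
scene [495.2213914891144, 495.2213914891144, 285.56626723709434, 211.44514279887662, array([1.44852656, 0.04276936, 1.06665454]), array([ 0.6493149 ,  0.67785194, -0.24849731, -0.2390732 ])]
top [442.8058928984511, 442.8058928984511, 284.3135179787062, 207.38906570814905, array([0.35011128, 0.01691064, 1.271096  ]), array([-0.69774396,  0.70973413, -0.07604793,  0.06039481])]
0.1 [ 0.16164904 -0.60334261  0.18435344] [ 7.93351820e-01 -6.08763097e-01 -5.04798835e-04 -3.57030555e-04] 0.08725718612687607 -0.0187
```

View pics/top0.png

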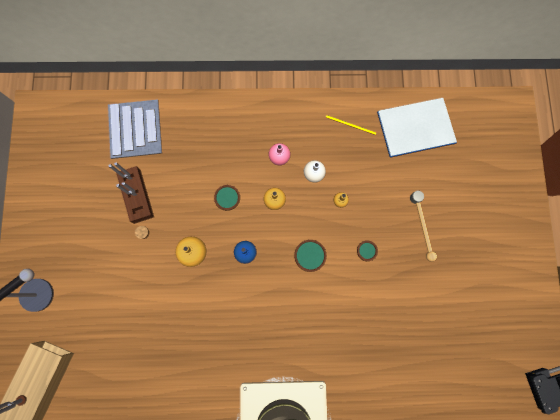

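View pics/scene0.png

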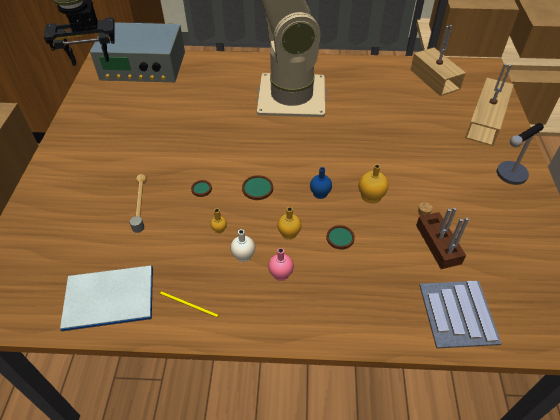

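The top view shows the brass resonators at (190,251), (275,198) and (341,200). The dishes are at (310,256), (227,198) and (367,251), and blue is at (245,252), between the large one and its dish. Next I'll localise them.

```bash
cat > h.py <<'E'
import cv2,numpy as np
from scipy.spatial.transform import Rotation as R
def ray(c,u,v):
    d=R.from_quat(c["orientation"]).apply([(u-c["cx"])/c["fx"],(v-c["cy"])/c["fy"],1]); return np.array(c["eye"]),d
def onz(c,u,v,z):
    e,d=ray(c,u,v); return e+d*(z-e[2])/d[2]
def proj(c,p):
    q=R.from_quat(c["orientation"]).inv().apply(np.array(p)-c["eye"]); return c["fx"]*q[0]/q[2]+c["cx"],c["fy"]*q[1]/q[2]+c["cy"]
def cross(c1,p1,c2,p2):
    e,d=ray(c1,*p1);f,g=ray(c2,*p2); s=np.linalg.lstsq(np.c_[d,-g],f-e,rcond=None)[0]
    a,b=e+d*s[0],f+g*s[1]; return (a+b)/2,np.linalg.norm(a-b)
def blobs(img,lo,hi,amin=60):
    m=cv2.inRange(cv2.cvtColor(img,cv2.COLOR_BGR2HSV),lo,hi)
    n,l,s,ce=cv2.connectedComponentsWithStats(m)
    return [(s[i,4],*s[i,:4],*ce[i]) for i in range(1,n) if s[i,4]>amin]
BRASS=((18,180,90),(28,255,255)); GREEN=((65,80,40),(95,255,200)); BLUE=((105,150,40),(125,255,255))
E
python3 - <<'E'
from h import *
from bench import camera
np.set_printoptions(precision=4,suppress=True)
C={n:camera(n) for n in("top","scene")}
for n,c in C.items():
  for nm,k in(("brass",BRASS),("green",GREEN),("blue",BLUE)):
    for b in blobs(c["color"],*k):
      if not 130<b[6]<300 or b[0]>3000: continue
      u,v=b[1]+b[3]/2-.5,b[2]+b[4]/2-.5
      z={"brass":None,"green":.006,"blue":.034}[nm]
      if z is None: z=.044 if b[3]>27 else .034 if b[3]>18 else .024
      print(n,nm,b[0],b[1:5],np.array([u,v]),onz(c,u,v,z))
E
```

```text
top brass 186 (np.int32(264), np.int32(188), np.int32(22), np.int32(21)) [274.5 198. ] [0.6198 0.0146 0.034 ]
top brass 79 (np.int32(334), np.int32(193), np.int32(14), np.int32(14)) [340.5 199.5] [ 0.6147 -0.1759  0.024 ]
top brass 369 (np.int32(176), np.int32(237), np.int32(30), np.int32(30)) [190.5 251.5] [0.47   0.2485 0.044 ]
top green 333 (np.int32(217), np.int32(187), np.int32(21), np.int32(21)) [227. 197.] [0.6309 0.153  0.006 ]
top green 574 (np.int32(297), np.int32(242), np.int32(27), np.int32(27)) [310. 255.] [ 0.4579 -0.0843  0.006 ]
top green 190 (np.int32(360), np.int32(243), np.int32(15), np.int32(16)) [367.  250.5] [ 0.4679 -0.2484  0.006 ]
top blue 346 (np.int32(234), np.int32(241), np.int32(22), np.int32(22)) [244.5 251.5] [0.4684 0.1005 0.034 ]
scene brass 730 (np.int32(359), np.int32(166), np.int32(29), np.int32(38)) [373.  184.5] [0.4695 0.2513 0.044 ]
scene brass 233 (np.int32(211), np.int32(211), np.int32(16), np.int32(22)) [218.5 221.5] [ 0.6074 -0.1738  0.024 ]
scene brass 483 (np.int32(278), np.int32(210), np.int32(23), np.int32(29)) [289. 224.] [0.6159 0.018  0.034 ]
scene green 378 (np.int32(244), np.int32(178), np.int32(27), np.int32(18)) [257.  186.5] [ 0.4561 -0.0818  0.006 ]
scene green 123 (np.int32(194), np.int32(183), np.int32(15), np.int32(10)) [201.  187.5] [ 0.4673 -0.2454  0.006 ]
scene green 312 (np.int32(329), np.int32(228), np.int32(23), np.int32(18)) [340.  236.5] [0.6305 0.1563 0.006 ]
scene blue 399 (np.int32(311), np.int32(168), np.int32(21), np.int32(30)) [321.  182.5] [0.4585 0.1043 0.034 ]
```

Both views agree within about 3 mm, apart from two objects at 7–10 mm in x, and the sizes fit. The targets are L (.470,.250), M (.619,.016) and S (.613,-.175). The dishes are L (.457,-.083), M (.631,.154) and S (.468,-.247). I'll square the yaw so that tool x = -Y and tool y = -X, then travel high.

```bash
python3 -m crank '[{"x":-0.044,"y":-0.146,"z":-0.11,"az":0.131,"claw":0},{"x":-0.044,"y":-0.146,"z":-0.11,"az":0.131,"claw":0},{"x":-0.044,"y":-0.146,"z":-0.11,"az":0.131,"claw":0},{"x":-0.044,"y":-0.146,"z":-0.11,"az":0.131,"claw":0},{"x":-0.044,"y":-0.146,"z":-0.11,"az":0.131,"claw":0}]' 10
python3 -m crank '[{"x":-0.13,"y":-0.16,"claw":0},{"x":-0.13,"y":-0.16,"claw":0},{"x":-0.13,"y":-0.16,"claw":0},{"x":-0.13,"y":-0.16,"claw":0},{"x":-0.13,"y":-0.16,"claw":0}]'
```

```text
schema error: expected keys x, y, z, ax, ay, az, claw
schema error: expected keys x, y, z, ax, ay, az, claw
```

```bash
python3 -m crank '[{"x":-0.044,"y":-0.146,"z":-0.11,"ax":0,"ay":0,"az":0.131,"claw":0},{"x":-0.044,"y":-0.146,"z":-0.11,"ax":0,"ay":0,"az":0.131,"claw":0},{"x":-0.044,"y":-0.146,"z":-0.11,"ax":0,"ay":0,"az":0.131,"claw":0},{"x":-0.044,"y":-0.146,"z":-0.11,"ax":0,"ay":0,"az":0.131,"claw":0},{"x":-0.044,"y":-0.146,"z":-0.11,"ax":0,"ay":0,"az":0.131,"claw":0}]' 10
python3 -m crank '[{"x":-0.13,"y":-0.16,"z":0,"ax":0,"ay":0,"az":0,"claw":0},{"x":-0.13,"y":-0.16,"z":0,"ax":0,"ay":0,"az":0,"claw":0},{"x":-0.13,"y":-0.16,"z":0,"ax":0,"ay":0,"az":0,"claw":0},{"x":-0.13,"y":-0.16,"z":0,"ax":0,"ay":0,"az":0,"claw":0},{"x":-0.13,"y":-0.16,"z":0,"ax":0,"ay":0,"az":0,"claw":0}]'
```

```text
time: 0.62
ee_pos: [0.2961, -0.521, 0.2983]
eef_rot: [0.709, -0.706, 0.002, -0.001]
ft_force: [0.9, 0.4, 0.5]
width: 0.0613
time: 1.03
ee_pos: [0.453, -0.3916, 0.2951]
eef_rot: [0.707, -0.707, 0.0, -0.0]
ft_force: [0.5, -1.0, -0.4]
width: 0.044
```

```bash
python3 -m crank '[{"x":-0.2,"y":-0.02,"z":0,"ax":0,"ay":0,"az":0,"claw":0},{"x":-0.2,"y":-0.02,"z":0,"ax":0,"ay":0,"az":0,"claw":0},{"x":-0.2,"y":-0.02,"z":0,"ax":0,"ay":0,"az":0,"claw":0},{"x":-0.2,"y":-0.02,"z":0,"ax":0,"ay":0,"az":0,"claw":0},{"x":-0.2,"y":-0.02,"z":0,"ax":0,"ay":0,"az":0,"claw":0}]'
python3 -m crank '[{"x":-0.2,"y":0,"z":0,"ax":0,"ay":0,"az":0,"claw":0},{"x":-0.2,"y":0,"z":0,"ax":0,"ay":0,"az":0,"claw":0},{"x":-0.2,"y":0,"z":0,"ax":0,"ay":0,"az":0,"claw":0},{"x":-0.2,"y":0,"z":0,"ax":0,"ay":0,"az":0,"claw":0},{"x":-0.2,"y":0,"z":0,"ax":0,"ay":0,"az":0,"claw":0}]'
python3 -m crank '[{"x":-0.2,"y":0,"z":0,"ax":0,"ay":0,"az":0,"claw":0},{"x":-0.2,"y":0,"z":0,"ax":0,"ay":0,"az":0,"claw":0},{"x":-0.2,"y":0,"z":0,"ax":0,"ay":0,"az":0,"claw":0},{"x":-0.2,"y":0,"z":0,"ax":0,"ay":0,"az":0,"claw":0},{"x":-0.2,"y":0,"z":0,"ax":0,"ay":0,"az":0,"claw":0}]'
python3 - <<'E'
from h import *
from bench import r,camera
c=camera("wrist"); cv2.imwrite("pics/w1.png",c["color"]); print(c["eye"],c["orientation"],c["fx"])
s=r.read_state(); print(s["ee_pos"],s["joint_positions"])
for b in blobs(c["color"],*BRASS,amin=300): print(b)
for p in([.47,.25,.044],[.47,.25,.12]): print(proj(c,p))
E
```

```text
time: 1.45
ee_pos: [0.4715, -0.1901, 0.2951]
eef_rot: [0.708, -0.706, 0.0, -0.0]
ft_force: [0.5, -1.0, 0.3]
width: 0.0437
time: 1.87
ee_pos: [0.4709, 0.0099, 0.2952]
eef_rot: [0.708, -0.706, 0.0, -0.0]
ft_force: [0.6, -0.3, 0.0]
width: 0.0436
time: 2.28
ee_pos: [0.4706, 0.2097, 0.2953]
eef_rot: [0.708, -0.707, 0.0, -0.0]
ft_force: [0.1, -0.3, 0.0]
width: 0.0437
[0.55127366 0.20945506 0.49560926] [ 0.70007776 -0.69839925 -0.10482254  0.10555497] 312.371412677038
[0.4690812  0.2158611  0.29503772] [ 0.21541074  0.11506313 -0.79222307  1.52564122  0.07916772  1.53346275
 -2.1390748 ]
(np.float64(251.62333793530507), np.float64(170.1274338330996))
(np.float64(246.32341378920202), np.float64(181.17856713139034))
```

View pics/w1.png

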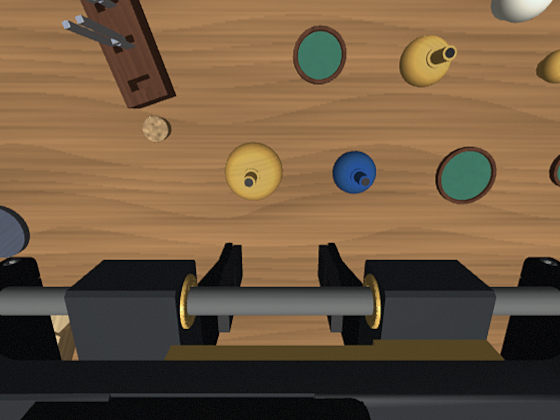

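The wrist view shows the large globe at (253,171) and its neck top at (249,181), within about 3 px of the prediction. I'll cast these and the dish views through the wrist camera as the second measurement.

Run:
```python
from h import *
from bench import r,camera
np.set_printoptions(precision=4,suppress=True)
c=camera("wrist")
for b in blobs(c["color"],(15,110,90),(30,255,255),300)+blobs(c["color"],*GREEN,amin=300):
    if b[2]>230: continue
    print(b[0:5],[onz(c,b[1]+b[3]/2-.5,b[2]+b[4]/2-.5,z)[:2] for z in(.006,.034,.044)])
print(onz(c,249,181,.12),onz(c,449,53,.1))
s=r.read_state(); print(s["ee_pos"],c["eye"])
```

```text
(np.int32(125879), np.int32(0), np.int32(0), np.int32(560), np.int32(287)) [array([0.5037, 0.2166]), array([0.5063, 0.2165]), array([0.5073, 0.2165])]
(np.int32(1635), np.int32(304), np.int32(30), np.int32(43), np.int32(48)) [array([0.6294, 0.153 ]), array([0.6249, 0.1566]), array([0.6232, 0.1579])]
(np.int32(1840), np.int32(446), np.int32(152), np.int32(50), np.int32(48)) [array([ 0.4558, -0.0869]), array([ 0.4612, -0.0695]), array([ 0.4631, -0.0634])]
[0.4683 0.2533 0.12  ] [0.6159 0.0228 0.1   ]
[0.4696 0.2127 0.295 ] [0.5498 0.2156 0.4953]
```

```bash
python3 -m crank '[{"x":-0.038,"y":0,"z":0.0,"ax":0,"ay":0,"az":0,"claw":0},{"x":-0.038,"y":0,"z":0.03,"ax":0,"ay":0,"az":0,"claw":0},{"x":-0.038,"y":0,"z":0.07,"ax":0,"ay":0,"az":0,"claw":0},{"x":-0.038,"y":0,"z":0.11,"ax":0,"ay":0,"az":0,"claw":0},{"x":-0.038,"y":0,"z":0.13,"ax":0,"ay":0,"az":0,"claw":0}]'
python3 -m crank '[{"x":0,"y":0,"z":0,"ax":0,"ay":0,"az":0,"claw":0},{"x":0,"y":0,"z":0,"ax":0,"ay":0,"az":0,"claw":0},{"x":0,"y":0,"z":0,"ax":0,"ay":0,"az":0,"claw":0},{"x":0,"y":0,"z":0,"ax":0,"ay":0,"az":0,"claw":0},{"x":0,"y":0,"z":0,"ax":0,"ay":0,"az":0,"claw":0}]'
python3 - <<'E'
from h import *
from bench import r,camera
c=camera("wrist"); cv2.imwrite("pics/w2.png",c["color"]); print(r.read_state()["ee_pos"],proj(c,[.469,.251,.12]))
E
```

```text
time: 2.8
ee_pos: [0.4699, 0.2428, 0.1605]
eef_rot: [-0.707, 0.707, 0.001, -0.002]
ft_force: [-0.2, -1.2, -0.1]
width: 0.0437
time: 3.22
ee_pos: [0.4725, 0.245, 0.1667]
eef_rot: [-0.707, 0.707, -0.001, 0.001]
ft_force: [0.1, 0.3, 0.2]
width: 0.0434
[0.47228884 0.24485098 0.16638084] (np.float64(271.75997101830416), np.float64(217.3585045725723))
```

View pics/w2.png

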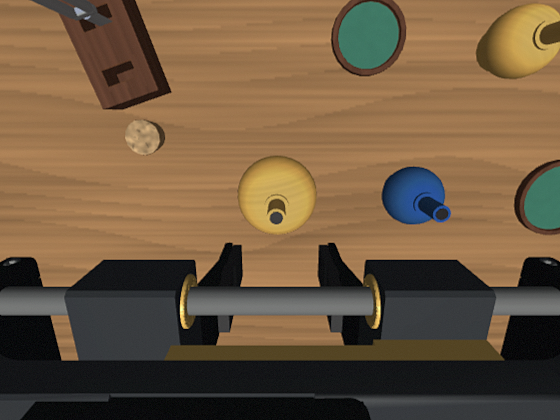

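The neck top is at (276,217), about 3 mm left of centre between the fingers. I'll correct that, go down and grip.

```bash
python3 -m crank '[{"x":-0.003,"y":0.003,"z":0.015,"ax":0,"ay":0,"az":0,"claw":0},{"x":-0.003,"y":0.003,"z":0.035,"ax":0,"ay":0,"az":0,"claw":0},{"x":-0.003,"y":0.003,"z":0.055,"ax":0,"ay":0,"az":0,"claw":0},{"x":-0.003,"y":0.003,"z":0.07,"ax":0,"ay":0,"az":0,"claw":0},{"x":-0.003,"y":0.003,"z":0.075,"ax":0,"ay":0,"az":0,"claw":0}]'
python3 -m crank '[{"x":0,"y":0,"z":0,"ax":0,"ay":0,"az":0,"claw":0},{"x":0,"y":0,"z":0,"ax":0,"ay":0,"az":0,"claw":0},{"x":0,"y":0,"z":0,"ax":0,"ay":0,"az":0,"claw":0.3},{"x":0,"y":0,"z":0,"ax":0,"ay":0,"az":0,"claw":0.6},{"x":0,"y":0,"z":0,"ax":0,"ay":0,"az":0,"claw":0.8}]' 30
python3 -m crank '[{"x":0,"y":0,"z":0,"ax":0,"ay":0,"az":0,"claw":1},{"x":0,"y":0,"z":0,"ax":0,"ay":0,"az":0,"claw":1},{"x":0,"y":0,"z":0,"ax":0,"ay":0,"az":0,"claw":1},{"x":0,"y":0,"z":0,"ax":0,"ay":0,"az":0,"claw":1},{"x":0,"y":0,"z":0,"ax":0,"ay":0,"az":0,"claw":1}]' 30
```

```text
time: 3.68
ee_pos: [0.4679, 0.2469, 0.0885]
eef_rot: [-0.707, 0.707, 0.0, -0.001]
ft_force: [0.1, -0.1, 0.2]
width: 0.0436
time: 4.1
ee_pos: [0.4691, 0.2477, 0.0909]
eef_rot: [-0.707, 0.707, -0.0, 0.001]
ft_force: [0.3, 0.2, 0.5]
width: 0.0309
time: 4.52
ee_pos: [0.4686, 0.2475, 0.09]
eef_rot: [-0.707, 0.707, -0.0, -0.0]
ft_force: [0.4, 0.0, -0.0]
width: 0.0022
```

The fingers shut to 2 mm, so they missed or slipped. I'll look.

Run:
```python
from h import *
from bench import r,camera
np.set_printoptions(precision=4,suppress=True)
s=r.read_state(); print(s["ee_pos"],s["width"],s["ft_force"])
a=camera("wrist"); b=camera("scene"); t=camera("top")
crop=cv2.resize(b["color"][120:225,300:440],(560,420)); cv2.imwrite("pics/m1.png",np.hstack([cv2.resize(a["color"],(400,300)),cv2.resize(crop,(400,300))]))
for c in (b,t): print(proj(c,s["ee_pos"]))
```

```text
[0.4686 0.2475 0.09  ] 0.002231214195080484 [ 0.4199  0.0217 -0.0442]
(np.float64(373.87284881992406), np.float64(172.79147869389698))
(np.float64(187.60648437005267), np.float64(250.38100692515806))
```

View pics/m1.png

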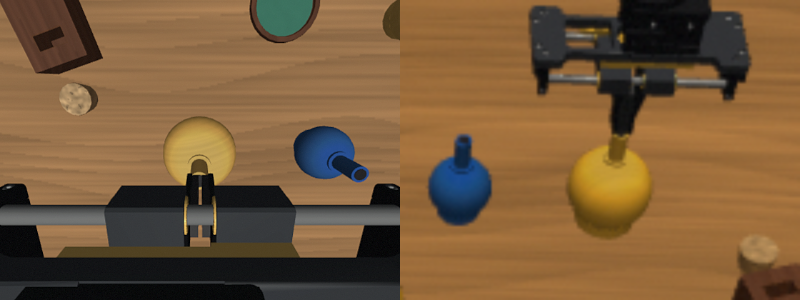

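Run:
```python
from h import *
from bench import r,camera
np.set_printoptions(precision=4,suppress=True)
s=r.read_state()
a=camera("wrist"); b=camera("scene"); t=camera("top")
print("tip",cross(b,(377,166.5),a,(280,246)))
print("tcp in wrist",proj(a,s["ee_pos"]),s["eef_rot"],a["eye"]-s["ee_pos"],R.from_quat(a["orientation"]).as_matrix()[:,2])
print("neck top scene z.12",onz(b,376,167,.12),"tcp+z:",proj(b,s["ee_pos"]+[0,0,.02]))
w=cv2.resize(a["color"][200:340,190:370],(720,560)); cv2.imwrite("pics/m2.png",w)
```

```text
tip (array([0.4752, 0.2489, 0.1222]), np.float64(0.004636522823910763))
tcp in wrist (np.float64(278.853634820348), np.float64(234.3446907446267)) [-0.707   0.7072 -0.     -0.    ] [ 0.0808 -0.0003  0.2003] [-0.2948 -0.0014 -0.9556]
neck top scene z.12 [0.4762 0.2486 0.12  ] tcp+z: (np.float64(374.8775087863969), np.float64(167.636115207269))
```

View pics/m2.png

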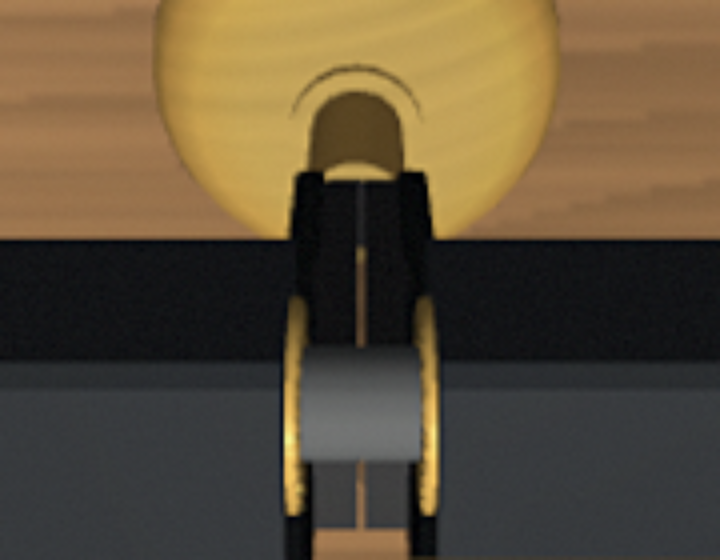

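Both views put the fingertips at z ≈ 0.12, just above the neck top. The crop shows them covering the neck's rim near (280,244) with the globe untouched. So the real tips sit about 30 mm above the reported TCP. I'll open, go 24 mm lower and grip again.

```bash
python3 -m crank '[{"x":0,"y":0,"z":-0.02,"ax":0,"ay":0,"az":0,"claw":0},{"x":0,"y":0,"z":-0.02,"ax":0,"ay":0,"az":0,"claw":0},{"x":0,"y":0,"z":-0.02,"ax":0,"ay":0,"az":0,"claw":0},{"x":0,"y":0,"z":-0.02,"ax":0,"ay":0,"az":0,"claw":0},{"x":0,"y":0,"z":-0.02,"ax":0,"ay":0,"az":0,"claw":0}]' 10
python3 -m crank '[{"x":0,"y":0,"z":0.01,"ax":0,"ay":0,"az":0,"claw":0},{"x":0,"y":0,"z":0.02,"ax":0,"ay":0,"az":0,"claw":0},{"x":0,"y":0,"z":0.03,"ax":0,"ay":0,"az":0,"claw":0},{"x":0,"y":0,"z":0.038,"ax":0,"ay":0,"az":0,"claw":0},{"x":0,"y":0,"z":0.044,"ax":0,"ay":0,"az":0,"claw":0}]'
python3 -m crank '[{"x":0,"y":0,"z":0,"ax":0,"ay":0,"az":0,"claw":0},{"x":0,"y":0,"z":0,"ax":0,"ay":0,"az":0,"claw":0},{"x":0,"y":0,"z":0,"ax":0,"ay":0,"az":0,"claw":0.3},{"x":0,"y":0,"z":0,"ax":0,"ay":0,"az":0,"claw":0.5},{"x":0,"y":0,"z":0,"ax":0,"ay":0,"az":0,"claw":0.7}]'
python3 -m crank '[{"x":0,"y":0,"z":0,"ax":0,"ay":0,"az":0,"claw":0.8},{"x":0,"y":0,"z":0,"ax":0,"ay":0,"az":0,"claw":0.9},{"x":0,"y":0,"z":0,"ax":0,"ay":0,"az":0,"claw":1},{"x":0,"y":0,"z":0,"ax":0,"ay":0,"az":0,"claw":1},{"x":0,"y":0,"z":0,"ax":0,"ay":0,"az":0,"claw":1}]'
python3 - <<'E'
from h import *
from bench import camera
a=camera("wrist"); b=camera("scene")
cv2.imwrite("pics/m3.png",np.hstack([cv2.resize(a["color"][140:350,140:420],(400,300)),cv2.resize(b["color"][120:225,300:440],(400,300))]))
E
```

```text
time: 5.23
ee_pos: [0.4683, 0.2473, 0.1094]
eef_rot: [-0.707, 0.707, 0.0, -0.0]
ft_force: [-0.5, 0.2, -0.1]
width: 0.0262
time: 5.65
ee_pos: [0.4678, 0.2472, 0.0642]
eef_rot: [-0.707, 0.707, 0.0, -0.001]
ft_force: [0.3, -0.3, -0.5]
width: 0.043
time: 6.07
ee_pos: [0.4689, 0.2477, 0.0665]
eef_rot: [-0.707, 0.707, -0.0, 0.0]
ft_force: [0.0, 0.5, -0.0]
width: 0.0309
time: 6.48
ee_pos: [0.4687, 0.2478, 0.0662]
eef_rot: [-0.707, 0.707, -0.0, 0.0]
ft_force: [0.6, 1.5, 0.4]
width: 0.0156
```

View pics/m3.png

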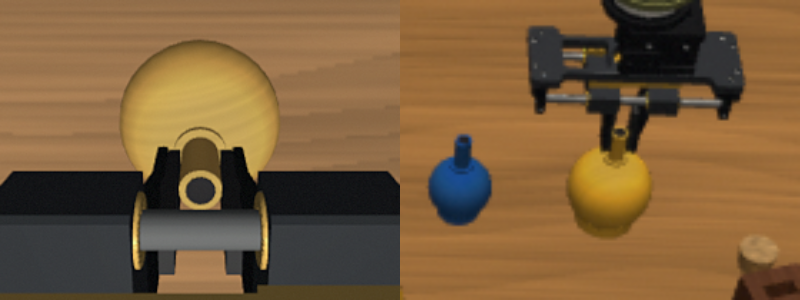

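The width is 15.6 mm, so the neck is gripped, and the crop shows it between the pads. I'll lift, carry over blue and check.

```bash
python3 -m crank '[{"x":0,"y":0,"z":-0.005,"ax":0,"ay":0,"az":0,"claw":1},{"x":0,"y":0,"z":-0.015,"ax":0,"ay":0,"az":0,"claw":1},{"x":0,"y":0,"z":-0.03,"ax":0,"ay":0,"az":0,"claw":1},{"x":0,"y":0,"z":-0.05,"ax":0,"ay":0,"az":0,"claw":1},{"x":0,"y":0,"z":-0.07,"ax":0,"ay":0,"az":0,"claw":1}]' 35
python3 -m crank '[{"x":0,"y":0,"z":-0.02,"ax":0,"ay":0,"az":0,"claw":1},{"x":0,"y":0,"z":-0.04,"ax":0,"ay":0,"az":0,"claw":1},{"x":0,"y":0,"z":-0.055,"ax":0,"ay":0,"az":0,"claw":1},{"x":0,"y":0,"z":-0.065,"ax":0,"ay":0,"az":0,"claw":1},{"x":0,"y":0,"z":-0.065,"ax":0,"ay":0,"az":0,"claw":1}]'
python3 - <<'E'
from h import *
from bench import r,camera
np.set_printoptions(precision=4,suppress=True)
b=camera("scene");t=camera("top"); s=r.read_state(); print(s["ee_pos"],s["width"],s["ft_force"])
for c in(b,t):
    for k in blobs(c["color"],*BRASS): print(k[:5])
cv2.imwrite("pics/m4.png",np.hstack([cv2.resize(t["color"][200:305,130:270],(400,300)),cv2.resize(b["color"][100:205,300:440],(400,300))]))
E
```

```text
time: 7.0
ee_pos: [0.4681, 0.2472, 0.1371]
eef_rot: [-0.707, 0.707, 0.0, -0.001]
ft_force: [0.2, -1.0, -2.9]
width: 0.015
time: 7.42
ee_pos: [0.4693, 0.248, 0.2033]
eef_rot: [-0.707, 0.707, -0.001, 0.001]
ft_force: [0.4, -0.6, -2.8]
width: 0.0148
[0.4684 0.2473 0.2007] 0.01496164110568143 [ 0.058   0.1954 -3.4708]
(np.int32(869), np.int32(365), np.int32(129), np.int32(32), np.int32(41))
(np.int32(235), np.int32(211), np.int32(211), np.int32(16), np.int32(22))
(np.int32(481), np.int32(278), np.int32(210), np.int32(23), np.int32(29))
(np.int32(71), np.int32(160), np.int32(291), np.int32(59), np.int32(27))
(np.int32(204), np.int32(264), np.int32(188), np.int32(22), np.int32(22))
(np.int32(82), np.int32(334), np.int32(193), np.int32(14), np.int32(14))
(np.int32(78), np.int32(187), np.int32(231), np.int32(8), np.int32(15))
```

View pics/m4.png

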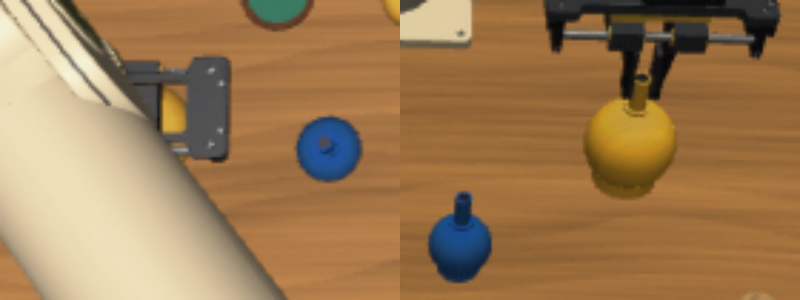

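Lifted and upright, with 3.4 N of weight; the globe is clear of blue. Now I'll carry it toward the large dish.

```bash
python3 -m crank '[{"x":0.01,"y":0,"z":0,"ax":0,"ay":0,"az":0,"claw":1},{"x":0.03,"y":0,"z":0,"ax":0,"ay":0,"az":0,"claw":1},{"x":0.055,"y":0,"z":0,"ax":0,"ay":0,"az":0,"claw":1},{"x":0.08,"y":0.005,"z":0,"ax":0,"ay":0,"az":0,"claw":1},{"x":0.11,"y":0.006,"z":0,"ax":0,"ay":0,"az":0,"claw":1}]'
python3 -m crank '[{"x":0.025,"y":0,"z":0,"ax":0,"ay":0,"az":0,"claw":1},{"x":0.05,"y":0,"z":0,"ax":0,"ay":0,"az":0,"claw":1},{"x":0.075,"y":0.003,"z":0,"ax":0,"ay":0,"az":0,"claw":1},{"x":0.1,"y":0.005,"z":0,"ax":0,"ay":0,"az":0,"claw":1},{"x":0.125,"y":0.006,"z":0,"ax":0,"ay":0,"az":0,"claw":1}]'
python3 -m crank '[{"x":0.025,"y":0,"z":0,"ax":0,"ay":0,"az":0,"claw":1},{"x":0.05,"y":0,"z":0,"ax":0,"ay":0,"az":0,"claw":1},{"x":0.075,"y":0,"z":0,"ax":0,"ay":0,"az":0,"claw":1},{"x":0.09,"y":0,"z":0,"ax":0,"ay":0,"az":0,"claw":1},{"x":0.097,"y":0,"z":0,"ax":0,"ay":0,"az":0,"claw":1}]'
python3 -m crank '[{"x":0,"y":0,"z":0.02,"ax":0,"ay":0,"az":0,"claw":1},{"x":0,"y":0,"z":0.04,"ax":0,"ay":0,"az":0,"claw":1},{"x":0,"y":0,"z":0.06,"ax":0,"ay":0,"az":0,"claw":1},{"x":0,"y":0,"z":0.08,"ax":0,"ay":0,"az":0,"claw":1},{"x":0,"y":0,"z":0.09,"ax":0,"ay":0,"az":0,"claw":1}]'
python3 - <<'E'
from h import *
from bench import r,camera
np.set_printoptions(precision=4,suppress=True)
b=camera("scene");t=camera("top"); w=camera("wrist");s=r.read_state(); print(s["ee_pos"],s["width"],s["ft_force"])
for c in(b,t):
    for k in blobs(c["color"],*BRASS)+blobs(c["color"],*GREEN): 
      print(k[:5],onz(c,k[1]+k[3]/2-.5,k[2]+k[4]/2-.5,.044+s["ee_pos"][2]-.066),onz(c,k[1]+k[3]/2-.5,k[2]+k[4]/2-.5,.006)[:2])
cv2.imwrite("pics/m5.png",np.hstack([cv2.resize(w["color"][100:310,140:420],(400,300)),cv2.resize(b["color"][110:215,200:340],(400,300))]))
E
```

```text
time: 7.93
ee_pos: [0.4611, 0.1365, 0.1999]
eef_rot: [0.708, -0.707, -0.001, 0.001]
ft_force: [0.7, 0.2, -3.1]
width: 0.0149
time: 8.35
ee_pos: [0.4552, 0.0105, 0.2001]
eef_rot: [-0.707, 0.707, 0.001, -0.001]
ft_force: [0.7, 0.3, -3.1]
width: 0.0147
time: 8.77
ee_pos: [0.4552, -0.0876, 0.1999]
eef_rot: [-0.706, 0.709, 0.001, -0.001]
ft_force: [0.2, -0.5, -3.0]
width: 0.0147
time: 9.18
ee_pos: [0.4546, -0.0838, 0.1083]
eef_rot: [0.707, -0.707, -0.002, 0.001]
ft_force: [-0.9, -0.3, -3.5]
width: 0.0149
[ 0.456  -0.0841  0.1107] 0.01500861855580774 [ 0.0175 -0.3909 -2.5754]
(np.int32(741), np.int32(242), np.int32(149), np.int32(29), np.int32(37)) [ 0.4588 -0.0809  0.0887] [ 0.3751 -0.0914]
(np.int32(234), np.int32(211), np.int32(211), np.int32(16), np.int32(22)) [ 0.6596 -0.1603  0.0887] [ 0.5929 -0.1775]
(np.int32(482), np.int32(278), np.int32(210), np.int32(23), np.int32(29)) [0.66   0.0193 0.0887] [0.5933 0.0174]
(np.int32(71), np.int32(160), np.int32(291), np.int32(59), np.int32(27)) [ 0.8992 -0.1953  0.0887] [ 0.8528 -0.2154]
(np.int32(348), np.int32(99), np.int32(57), np.int32(32),
[... 167 characters left out ...]
 -0.0814]
(np.int32(123), np.int32(194), np.int32(183), np.int32(15), np.int32(10)) [ 0.5438 -0.2229  0.0887] [ 0.4673 -0.2454]
(np.int32(312), np.int32(329), np.int32(228), np.int32(23), np.int32(18)) [0.6943 0.1475 0.0887] [0.6305 0.1563]
(np.int32(195), np.int32(264), np.int32(188), np.int32(21), np.int32(22)) [0.6065 0.0161 0.0887] [0.6244 0.016 ]
(np.int32(71), np.int32(334), np.int32(193), np.int32(14), np.int32(13)) [ 0.6024 -0.166   0.0887] [ 0.6201 -0.1788]
(np.int32(332), np.int32(217), np.int32(187), np.int32(21), np.int32(21)) [0.6125 0.1441 0.0887] [0.6309 0.153 ]
(np.int32(117), np.int32(366), np.int32(243), np.int32(9), np.int32(16)) [ 0.4601 -0.2391  0.0887] [ 0.4678 -0.257 ]
```

View pics/m5.png

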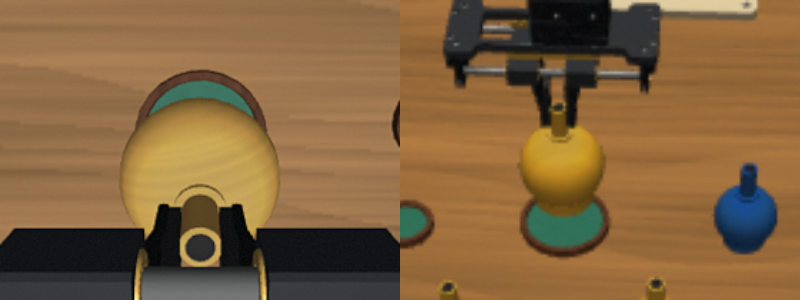

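The globe is at (.459,-.081) and the dish at (.456,-.082) in the same view, so it is centred to about 3 mm. Lowering.

```bash
python3 -m crank '[{"x":0,"y":0.002,"z":0.01,"ax":0,"ay":0,"az":0,"claw":1},{"x":0,"y":0.002,"z":0.02,"ax":0,"ay":0,"az":0,"claw":1},{"x":0,"y":0.002,"z":0.028,"ax":0,"ay":0,"az":0,"claw":1},{"x":0,"y":0.002,"z":0.033,"ax":0,"ay":0,"az":0,"claw":1},{"x":0,"y":0.002,"z":0.035,"ax":0,"ay":0,"az":0,"claw":1}]'
python3 -m crank '[{"x":0,"y":0,"z":0.001,"ax":0,"ay":0,"az":0,"claw":1},{"x":0,"y":0,"z":0.002,"ax":0,"ay":0,"az":0,"claw":1},{"x":0,"y":0,"z":0.003,"ax":0,"ay":0,"az":0,"claw":1},{"x":0,"y":0,"z":0.004,"ax":0,"ay":0,"az":0,"claw":1},{"x":0,"y":0,"z":0.004,"ax":0,"ay":0,"az":0,"claw":1}]'
```

```text
time: 9.75
ee_pos: [0.454, -0.0844, 0.075]
eef_rot: [-0.707, 0.707, 0.001, -0.0]
ft_force: [-0.7, -0.3, -2.3]
width: 0.0147
time: 10.17
ee_pos: [0.4547, -0.0845, 0.0722]
eef_rot: [-0.707, 0.707, -0.0, 0.0]
ft_force: [0.2, 1.2, -3.2]
width: 0.0148
```

```bash
python3 -m crank '[{"x":0,"y":0,"z":0.0005,"ax":0,"ay":0,"az":0,"claw":1},{"x":0,"y":0,"z":0.001,"ax":0,"ay":0,"az":0,"claw":1},{"x":0,"y":0,"z":0.0015,"ax":0,"ay":0,"az":0,"claw":1},{"x":0,"y":0,"z":0.002,"ax":0,"ay":0,"az":0,"claw":1},{"x":0,"y":0,"z":0.002,"ax":0,"ay":0,"az":0,"claw":1}]'
```

```text
time: 10.58
ee_pos: [0.456, -0.0845, 0.0721]
eef_rot: [-0.707, 0.707, -0.001, 0.001]
ft_force: [-5.1, 1.9, 17.3]
width: 0.0149
```

It is in contact with the felt. I'll ease the load, release slowly and rise.

```bash
python3 -m crank '[{"x":0,"y":0,"z":-0.0015,"ax":0,"ay":0,"az":0,"claw":1},{"x":0,"y":0,"z":-0.0015,"ax":0,"ay":0,"az":0,"claw":0.8},{"x":0,"y":0,"z":-0.0015,"ax":0,"ay":0,"az":0,"claw":0.5},{"x":0,"y":0,"z":-0.0015,"ax":0,"ay":0,"az":0,"claw":0.2},{"x":0,"y":0,"z":-0.0015,"ax":0,"ay":0,"az":0,"claw":0}]'
python3 -m crank '[{"x":0,"y":0,"z":0,"ax":0,"ay":0,"az":0,"claw":0},{"x":0,"y":0,"z":0,"ax":0,"ay":0,"az":0,"claw":0},{"x":0,"y":0,"z":0,"ax":0,"ay":0,"az":0,"claw":0},{"x":0,"y":0,"z":-0.01,"ax":0,"ay":0,"az":0,"claw":0},{"x":0,"y":0,"z":-0.03,"ax":0,"ay":0,"az":0,"claw":0}]'
python3 -m crank '[{"x":0,"y":0,"z":-0.03,"ax":0,"ay":0,"az":0,"claw":0},{"x":0,"y":0,"z":-0.06,"ax":0,"ay":0,"az":0,"claw":0},{"x":0,"y":0,"z":-0.09,"ax":0,"ay":0,"az":0,"claw":0},{"x":0,"y":0,"z":-0.12,"ax":0,"ay":0,"az":0,"claw":0},{"x":0,"y":0,"z":-0.12,"ax":0,"ay":0,"az":0,"claw":0}]'
python3 - <<'E'
from h import *
from bench import r,camera
np.set_printoptions(precision=4,suppress=True)
b=camera("scene"); s=r.read_state(); print(s["time"],s["ee_pos"],s["width"],s["ft_force"])
k=[k for k in blobs(b["color"],*BRASS) if 230<k[1]<255][0]; print(k[:5],onz(b,k[1]+k[3]/2-.5,k[2]+k[4]/2-.5,.05),"was .4695 .2513")
cv2.imwrite("pics/m6.png",b["color"][110:290,170:410])
E
```

```text
time: 11.0
ee_pos: [0.4544, -0.0846, 0.0714]
eef_rot: [-0.707, 0.707, 0.0, -0.0]
ft_force: [0.1, -0.7, 0.1]
width: 0.0276
time: 11.42
ee_pos: [0.4529, -0.0842, 0.1006]
eef_rot: [-0.707, 0.707, 0.002, -0.001]
ft_force: [0.2, -0.6, -0.5]
width: 0.043
time: 11.83
ee_pos: [0.4571, -0.0846, 0.2281]
eef_rot: [0.707, -0.707, 0.004, -0.002]
ft_force: [0.3, 0.7, 0.1]
width: 0.0434
11.8833 [ 0.4562 -0.0846  0.2252] 0.0436973776625626 [ 0.5456 -0.4442  0.142 ]
(np.int32(716), np.int32(243), np.int32(157), np.int32(29), np.int32(37)) [ 0.4521 -0.0803  0.05  ] was .4695 .2513
```

View pics/m6.png

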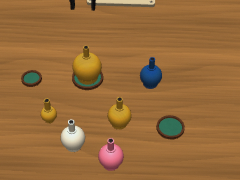

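The large one is released and upright in its dish. On to the medium: hover and look.

```bash
python3 -m crank '[{"x":-0.1,"y":-0.162,"z":0,"ax":0,"ay":0,"az":0,"claw":0},{"x":-0.1,"y":-0.162,"z":0,"ax":0,"ay":0,"az":0,"claw":0},{"x":-0.1,"y":-0.162,"z":0,"ax":0,"ay":0,"az":0,"claw":0},{"x":-0.1,"y":-0.162,"z":0,"ax":0,"ay":0,"az":0,"claw":0},{"x":-0.1,"y":-0.162,"z":0,"ax":0,"ay":0,"az":0,"claw":0}]' 10
python3 -m crank '[{"x":0,"y":0,"z":0.03,"ax":0,"ay":0,"az":0,"claw":0},{"x":0,"y":0,"z":0.06,"ax":0,"ay":0,"az":0,"claw":0},{"x":0,"y":0,"z":0.08,"ax":0,"ay":0,"az":0,"claw":0},{"x":0,"y":0,"z":0.08,"ax":0,"ay":0,"az":0,"claw":0},{"x":0,"y":0,"z":0.08,"ax":0,"ay":0,"az":0,"claw":0}]'
python3 - <<'E'
from h import *
from bench import r,camera
np.set_printoptions(precision=4,suppress=True)
c=camera("wrist");s=r.read_state(); print(s["ee_pos"],proj(c,[.6185,.016,.1]),proj(c,[.631,.154,.006]))
for k in blobs(c["color"],*GREEN,amin=300): print(k[:5],onz(c,k[1]+k[3]/2-.5,k[2]+k[4]/2-.5,.006))
cv2.imwrite("pics/m7.png",c["color"])
t=camera("top")
for k in blobs(t["color"],*BRASS)+blobs(t["color"],*GREEN): print(k[:5],onz(t,k[1]+k[3]/2-.5,k[2]+k[4]/2-.5,.05))
E
```

```text
time: 12.3
ee_pos: [0.6184, 0.0184, 0.2201]
eef_rot: [0.708, -0.707, -0.001, -0.0]
ft_force: [0.7, -0.1, 0.1]
width: 0.0434
time: 12.72
ee_pos: [0.6157, 0.0154, 0.1408]
eef_rot: [-0.707, 0.707, 0.001, -0.001]
ft_force: [0.7, 0.8, 0.3]
width: 0.0436
[0.6167 0.0156 0.1424] (np.float64(278.22035666246234), np.float64(212.07916155283857)) (np.float64(151.43143118335303), np.float64(174.25035317387776))
(np.int32(2491), np.int32(124), np.int32(148), np.int32(57), np.int32(57)) [0.6291 0.1536 0.006 ]
(np.int32(79), np.int32(334), np.int32(193), np.int32(14), np.int32(14)) [ 0.6092 -0.1719  0.05  ]
(np.int32(330), np.int32(217), np.int32(187), np.int32(21), np.int32(21)) [0.6211 0.1483 0.05  ]
(np.int32(189), np.int32(360), np.int32(243), np.int32(15), np.int32(16)) [ 0.4638 -0.2392  0.05  ]
```

View pics/m7.png

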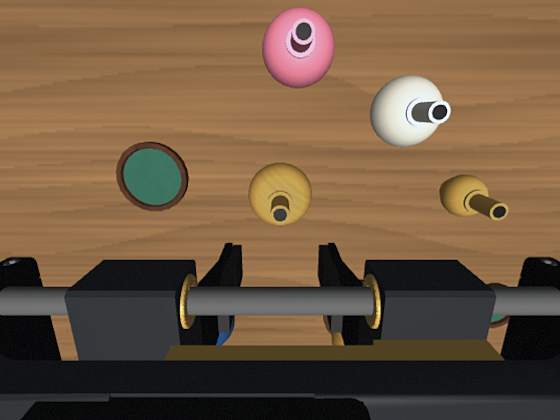

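The medium's neck top is at (280,214), within 2 px of prediction and centred between the jaws. Descend 96 mm and grip.

```bash
python3 -m crank '[{"x":0,"y":0,"z":0.015,"ax":0,"ay":0,"az":0,"claw":0},{"x":0,"y":0,"z":0.04,"ax":0,"ay":0,"az":0,"claw":0},{"x":0,"y":0,"z":0.065,"ax":0,"ay":0,"az":0,"claw":0},{"x":0,"y":0,"z":0.085,"ax":0,"ay":0,"az":0,"claw":0},{"x":0,"y":0,"z":0.096,"ax":0,"ay":0,"az":0,"claw":0}]'
python3 -m crank '[{"x":0,"y":0,"z":0,"ax":0,"ay":0,"az":0,"claw":0},{"x":0,"y":0,"z":0,"ax":0,"ay":0,"az":0,"claw":0},{"x":0,"y":0,"z":0,"ax":0,"ay":0,"az":0,"claw":0.3},{"x":0,"y":0,"z":0,"ax":0,"ay":0,"az":0,"claw":0.5},{"x":0,"y":0,"z":0,"ax":0,"ay":0,"az":0,"claw":0.7}]'
python3 -m crank '[{"x":0,"y":0,"z":0,"ax":0,"ay":0,"az":0,"claw":0.8},{"x":0,"y":0,"z":0,"ax":0,"ay":0,"az":0,"claw":0.9},{"x":0,"y":0,"z":0,"ax":0,"ay":0,"az":0,"claw":1},{"x":0,"y":0,"z":0,"ax":0,"ay":0,"az":0,"claw":1},{"x":0,"y":0,"z":0,"ax":0,"ay":0,"az":0,"claw":1}]'
```

```text
time: 13.23
ee_pos: [0.6164, 0.0153, 0.045]
eef_rot: [-0.707, 0.707, -0.0, -0.0]
ft_force: [0.3, -0.9, 0.3]
width: 0.0432
time: 13.65
ee_pos: [0.6174, 0.0156, 0.0469]
eef_rot: [-0.707, 0.707, -0.001, 0.001]
ft_force: [-0.5, -0.6, 1.1]
width: 0.0304
time: 14.07
ee_pos: [0.6167, 0.0155, 0.0459]
eef_rot: [-0.707, 0.707, -0.0, 0.0]
ft_force: [-0.6, -0.5, 3.7]
width: 0.0156
```

```bash
python3 -m crank '[{"x":0,"y":0,"z":-0.005,"ax":0,"ay":0,"az":0,"claw":1},{"x":0,"y":0,"z":-0.015,"ax":0,"ay":0,"az":0,"claw":1},{"x":0,"y":0,"z":-0.03,"ax":0,"ay":0,"az":0,"claw":1},{"x":0,"y":0,"z":-0.045,"ax":0,"ay":0,"az":0,"claw":1},{"x":0,"y":0,"z":-0.05,"ax":0,"ay":0,"az":0,"claw":1}]' 35
python3 -m crank '[{"x":-0.01,"y":0,"z":0,"ax":0,"ay":0,"az":0,"claw":1},{"x":-0.025,"y":-0.002,"z":0,"ax":0,"ay":0,"az":0,"claw":1},{"x":-0.045,"y":-0.005,"z":0,"ax":0,"ay":0,"az":0,"claw":1},{"x":-0.065,"y":-0.01,"z":0,"ax":0,"ay":0,"az":0,"claw":1},{"x":-0.085,"y":-0.012,"z":0,"ax":0,"ay":0,"az":0,"claw":1}]'
python3 -m crank '[{"x":-0.02,"y":0,"z":0,"ax":0,"ay":0,"az":0,"claw":1},{"x":-0.035,"y":0,"z":0,"ax":0,"ay":0,"az":0,"claw":1},{"x":-0.048,"y":0,"z":0,"ax":0,"ay":0,"az":0,"claw":1},{"x":-0.053,"y":0,"z":0,"ax":0,"ay":0,"az":0,"claw":1},{"x":-0.053,"y":0,"z":0,"ax":0,"ay":0,"az":0,"claw":1}]'
python3 - <<'E'
from h import *
from bench import r,camera
np.set_printoptions(precision=4,suppress=True)
b=camera("scene");s=r.read_state(); print(s["ee_pos"],s["width"],s["ft_force"])
for k in blobs(b["color"],*BRASS): print(k[:5],onz(b,k[1]+k[3]/2-.5,k[2]+k[4]/2-.5,.034+s["ee_pos"][2]-.046))
E
```

```text
time: 14.48
ee_pos: [0.6176, 0.0158, 0.0982]
eef_rot: [-0.707, 0.707, -0.001, 0.001]
ft_force: [-0.2, -0.0, -1.1]
width: 0.0148
time: 14.9
ee_pos: [0.6282, 0.102, 0.0945]
eef_rot: [-0.707, 0.707, 0.0, -0.0]
ft_force: [0.3, 0.3, -2.1]
width: 0.0151
time: 15.32
ee_pos: [0.6281, 0.1551, 0.0952]
eef_rot: [0.708, -0.706, -0.0, 0.0]
ft_force: [-0.0, 0.2, -3.3]
width: 0.0149
[0.6284 0.1534 0.0953] 0.015114596879978223 [ 0.7466 -0.5419 -2.2763]
(np.int32(720), np.int32(243), np.int32(157), np.int32(29), np.int32(37)) [ 0.4847 -0.0763  0.0833]
(np.int32(505), np.int32(331), np.int32(202), np.int32(25), np.int32(31)) [0.6263 0.1576 0.0833]
(np.int32(237), np.int32(211), np.int32(211), np.int32(16), np.int32(22)) [ 0.6552 -0.1614  0.0833]
(np.int32(71), np.int32(160), np.int32(291), np.int32(59), np.int32(27)) [ 0.8962 -0.1966  0.0833]
```

Centred to about 4 mm. I'll lower with a 2 mm nudge outward.

```bash
python3 -m crank '[{"x":0,"y":-0.002,"z":0.01,"ax":0,"ay":0,"az":0,"claw":1},{"x":0,"y":-0.002,"z":0.022,"ax":0,"ay":0,"az":0,"claw":1},{"x":0,"y":-0.002,"z":0.032,"ax":0,"ay":0,"az":0,"claw":1},{"x":0,"y":-0.002,"z":0.038,"ax":0,"ay":0,"az":0,"claw":1},{"x":0,"y":-0.002,"z":0.040,"ax":0,"ay":0,"az":0,"claw":1}]'
python3 -m crank '[{"x":0,"y":0,"z":0.001,"ax":0,"ay":0,"az":0,"claw":1},{"x":0,"y":0,"z":0.002,"ax":0,"ay":0,"az":0,"claw":1},{"x":0,"y":0,"z":0.003,"ax":0,"ay":0,"az":0,"claw":1},{"x":0,"y":0,"z":0.004,"ax":0,"ay":0,"az":0,"claw":1},{"x":0,"y":0,"z":0.004,"ax":0,"ay":0,"az":0,"claw":1}]'
```

```text
time: 15.78
ee_pos: [0.6295, 0.1526, 0.0533]
eef_rot: [-0.707, 0.707, 0.001, -0.001]
ft_force: [-0.3, -0.0, -3.8]
width: 0.015
time: 16.2
ee_pos: [0.6309, 0.1536, 0.052]
eef_rot: [-0.707, 0.707, -0.0, 0.0]
ft_force: [0.2, -0.4, -2.3]
width: 0.0147
```

```bash
python3 -m crank '[{"x":0,"y":0,"z":0.0005,"ax":0,"ay":0,"az":0,"claw":1},{"x":0,"y":0,"z":0.001,"ax":0,"ay":0,"az":0,"claw":1},{"x":0,"y":0,"z":0.0015,"ax":0,"ay":0,"az":0,"claw":1},{"x":0,"y":0,"z":0.0015,"ax":0,"ay":0,"az":0,"claw":1},{"x":0,"y":0,"z":0.0015,"ax":0,"ay":0,"az":0,"claw":1}]'
```

```text
time: 16.62
ee_pos: [0.6316, 0.1538, 0.0519]
eef_rot: [-0.707, 0.707, -0.001, 0.001]
ft_force: [-2.4, -1.0, 8.6]
width: 0.0148
```

In contact. Release, rise, then go over to the small one and hover.

```bash
python3 -m crank '[{"x":0,"y":0,"z":-0.001,"ax":0,"ay":0,"az":0,"claw":1},{"x":0,"y":0,"z":-0.001,"ax":0,"ay":0,"az":0,"claw":0.8},{"x":0,"y":0,"z":-0.001,"ax":0,"ay":0,"az":0,"claw":0.5},{"x":0,"y":0,"z":-0.001,"ax":0,"ay":0,"az":0,"claw":0.2},{"x":0,"y":0,"z":-0.001,"ax":0,"ay":0,"az":0,"claw":0}]'
python3 -m crank '[{"x":0,"y":0,"z":0,"ax":0,"ay":0,"az":0,"claw":0},{"x":0,"y":0,"z":0,"ax":0,"ay":0,"az":0,"claw":0},{"x":0,"y":0,"z":0,"ax":0,"ay":0,"az":0,"claw":0},{"x":0,"y":0,"z":-0.01,"ax":0,"ay":0,"az":0,"claw":0},{"x":0,"y":0,"z":-0.03,"ax":0,"ay":0,"az":0,"claw":0}]'
python3 -m crank '[{"x":0,"y":0,"z":-0.03,"ax":0,"ay":0,"az":0,"claw":0},{"x":0,"y":0,"z":-0.06,"ax":0,"ay":0,"az":0,"claw":0},{"x":0,"y":0,"z":-0.09,"ax":0,"ay":0,"az":0,"claw":0},{"x":0,"y":0,"z":-0.1,"ax":0,"ay":0,"az":0,"claw":0},{"x":0,"y":0,"z":-0.1,"ax":0,"ay":0,"az":0,"claw":0}]'
python3 -m crank '[{"x":0.04,"y":0.017,"z":0,"ax":0,"ay":0,"az":0,"claw":0},{"x":0.08,"y":0.017,"z":0,"ax":0,"ay":0,"az":0,"claw":0},{"x":0.12,"y":0.017,"z":0,"ax":0,"ay":0,"az":0,"claw":0},{"x":0.16,"y":0.017,"z":0,"ax":0,"ay":0,"az":0,"claw":0},{"x":0.18,"y":0.017,"z":0,"ax":0,"ay":0,"az":0,"claw":0}]'
python3 -m crank '[{"x":0.04,"y":0,"z":0,"ax":0,"ay":0,"az":0,"claw":0},{"x":0.08,"y":0,"z":0,"ax":0,"ay":0,"az":0,"claw":0},{"x":0.12,"y":0,"z":0,"ax":0,"ay":0,"az":0,"claw":0},{"x":0.149,"y":0,"z":0.03,"ax":0,"ay":0,"az":0,"claw":0},{"x":0.149,"y":0,"z":0.05,"ax":0,"ay":0,"az":0,"claw":0}]'
python3 - <<'E'
from h import *
from bench import r,camera
np.set_printoptions(precision=4,suppress=True)
c=camera("wrist");b=camera("scene");s=r.read_state(); print(s["time"],s["ee_pos"],s["width"],proj(c,[.6135,-.175,.08]))
for k in blobs(c["color"],*GREEN,amin=300): print(k[:5],onz(c,k[1]+k[3]/2-.5,k[2]+k[4]/2-.5,.006))
for k in blobs(b["color"],*BRASS): print(k[:5],onz(b,k[1]+k[3]/2-.5,k[2]+k[4]/2-.5,.04))
cv2.imwrite("pics/m8.png",np.hstack([cv2.resize(c["color"],(400,300)),cv2.resize(b["color"][110:290,170:410],(400,300))]))
E
```

```text
time: 17.03
ee_pos: [0.6304, 0.1535, 0.0508]
eef_rot: [-0.707, 0.707, 0.0, -0.0]
ft_force: [-0.2, 0.4, 0.5]
width: 0.0275
time: 17.45
ee_pos: [0.629, 0.1529, 0.0794]
eef_rot: [-0.707, 0.707, 0.001, -0.002]
ft_force: [0.0, -0.1, -0.2]
width: 0.0432
time: 17.87
ee_pos: [0.6321, 0.1543, 0.1853]
eef_rot: [-0.707, 0.707, -0.002, 0.003]
ft_force: [-0.5, 0.7, -0.3]
width: 0.0435
time: 18.28
ee_pos: [0.6126, -0.0332, 0.1799]
eef_rot: [-0.705, 0.709, -0.0, -0.002]
ft_force: [0.4, -1.1, -0.8]
width: 0.0434
time: 18.7
ee_pos: [0.6116, -0.1849, 0.1286]
eef_rot: [-0.704, 0.711, -0.001, -0.002]
ft_force: [-0.5, -0.5, -0.5]
width: 0.0435
18.8 [ 0.6103 -0.177   0.1262] 0.043803247971501834 (np.float64(266.8953581044312), np.float64(210.4338275190002))
(np.int32(704), np.int32(243), np.int32(158), np.int32(29), np.int32(36)) [ 0.4443 -0.0813  0.04  ]
(np.int32(236), np.int32(211), np.int32(211), np.int32(16), np.int32(22)) [ 0.6203 -0.1704  0.04  ]
(np.int32(488), np.int32(330), np.int32(215), np.int32(24), np.int32(29)) [0.6316 0.1573 0.04  ]
(np.int32(71), np.int32(160), np.int32(291), np.int32(59), np.int32(27)) [ 0.8719 -0.2071  0.04  ]
```

View pics/m8.png

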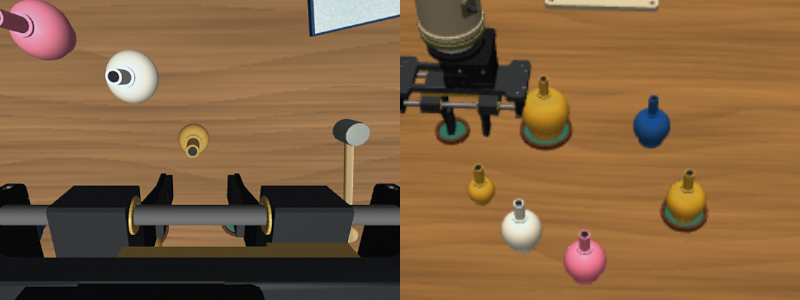

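The small one's neck is at about (270,213) in the wrist frame, within 3 px of prediction. Large and medium stand in their dishes. I'll settle, then descend.

```bash
python3 -m crank '[{"x":0,"y":0,"z":0.0,"ax":0,"ay":0,"az":0,"claw":0},{"x":0,"y":0,"z":0,"ax":0,"ay":0,"az":0,"claw":0},{"x":0,"y":0,"z":0.01,"ax":0,"ay":0,"az":0,"claw":0},{"x":0,"y":0,"z":0.02,"ax":0,"ay":0,"az":0,"claw":0},{"x":0,"y":0,"z":0.02,"ax":0,"ay":0,"az":0,"claw":0}]'
python3 - <<'E'
from h import *
from bench import r,camera
c=camera("wrist");s=r.read_state(); print(s["ee_pos"],s["eef_rot"],proj(c,[.6135,-.175,.08]))
cv2.imwrite("pics/m9.png",c["color"][120:330,140:420])
E
```

```text
time: 19.22
ee_pos: [0.6126, -0.1747, 0.109]
eef_rot: [0.707, -0.707, -0.001, 0.001]
ft_force: [0.7, -0.1, -0.8]
width: 0.0434
[ 0.61272623 -0.17490528  0.10979423] [ 7.07318278e-01 -7.06894490e-01 -8.50226402e-04  5.57269256e-04] (np.float64(279.3134950419953), np.float64(219.12320690473058))
```

View pics/m9.png

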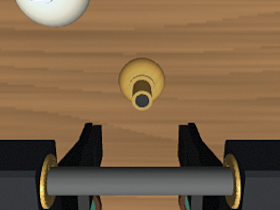

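The neck top is at (282,220), centred within 2 mm. Descend 84 mm and grip.

```bash
python3 -m crank '[{"x":0.0015,"y":0,"z":0.012,"ax":0,"ay":0,"az":0,"claw":0},{"x":0.0015,"y":0,"z":0.035,"ax":0,"ay":0,"az":0,"claw":0},{"x":0.0015,"y":0,"z":0.058,"ax":0,"ay":0,"az":0,"claw":0},{"x":0.0015,"y":0,"z":0.075,"ax":0,"ay":0,"az":0,"claw":0},{"x":0.0015,"y":0,"z":0.084,"ax":0,"ay":0,"az":0,"claw":0}]'
python3 -m crank '[{"x":0,"y":0,"z":0,"ax":0,"ay":0,"az":0,"claw":0},{"x":0,"y":0,"z":0,"ax":0,"ay":0,"az":0,"claw":0},{"x":0,"y":0,"z":0,"ax":0,"ay":0,"az":0,"claw":0.3},{"x":0,"y":0,"z":0,"ax":0,"ay":0,"az":0,"claw":0.5},{"x":0,"y":0,"z":0,"ax":0,"ay":0,"az":0,"claw":0.7}]'
python3 -m crank '[{"x":0,"y":0,"z":0,"ax":0,"ay":0,"az":0,"claw":0.8},{"x":0,"y":0,"z":0,"ax":0,"ay":0,"az":0,"claw":0.9},{"x":0,"y":0,"z":0,"ax":0,"ay":0,"az":0,"claw":1},{"x":0,"y":0,"z":0,"ax":0,"ay":0,"az":0,"claw":1},{"x":0,"y":0,"z":0,"ax":0,"ay":0,"az":0,"claw":1}]'
```

```text
time: 19.68
ee_pos: [0.6121, -0.1769, 0.0242]
eef_rot: [-0.707, 0.707, 0.001, -0.001]
ft_force: [0.3, -0.1, 0.2]
width: 0.0438
time: 20.1
ee_pos: [0.6142, -0.1772, 0.0282]
eef_rot: [-0.707, 0.707, -0.001, 0.0]
ft_force: [-0.6, 0.0, 1.0]
width: 0.0308
time: 20.52
ee_pos: [0.6138, -0.1769, 0.0274]
eef_rot: [-0.707, 0.707, -0.0, 0.0]
ft_force: [0.5, 0.4, 2.7]
width: 0.0151
```

```bash
python3 -m crank '[{"x":0,"y":0,"z":-0.005,"ax":0,"ay":0,"az":0,"claw":1},{"x":0,"y":0,"z":-0.015,"ax":0,"ay":0,"az":0,"claw":1},{"x":0,"y":0,"z":-0.035,"ax":0,"ay":0,"az":0,"claw":1},{"x":0,"y":0,"z":-0.055,"ax":0,"ay":0,"az":0,"claw":1},{"x":0,"y":0,"z":-0.06,"ax":0,"ay":0,"az":0,"claw":1}]' 35
python3 -m crank '[{"x":0.01,"y":0,"z":0,"ax":0,"ay":0,"az":0,"claw":1},{"x":0.03,"y":0.005,"z":0,"ax":0,"ay":0,"az":0,"claw":1},{"x":0.05,"y":0.015,"z":0,"ax":0,"ay":0,"az":0,"claw":1},{"x":0.065,"y":0.03,"z":0,"ax":0,"ay":0,"az":0,"claw":1},{"x":0.0705,"y":0.05,"z":0,"ax":0,"ay":0,"az":0,"claw":1}]'
python3 -m crank '[{"x":0,"y":0.02,"z":0,"ax":0,"ay":0,"az":0,"claw":1},{"x":0,"y":0.045,"z":0,"ax":0,"ay":0,"az":0,"claw":1},{"x":0,"y":0.07,"z":0,"ax":0,"ay":0,"az":0,"claw":1},{"x":0,"y":0.088,"z":0,"ax":0,"ay":0,"az":0,"claw":1},{"x":0,"y":0.096,"z":0,"ax":0,"ay":0,"az":0,"claw":1}]'
python3 -m crank '[{"x":0,"y":0,"z":0,"ax":0,"ay":0,"az":0,"claw":1},{"x":0,"y":0,"z":0.01,"ax":0,"ay":0,"az":0,"claw":1},{"x":0,"y":0,"z":0.02,"ax":0,"ay":0,"az":0,"claw":1},{"x":0,"y":0,"z":0.02,"ax":0,"ay":0,"az":0,"claw":1},{"x":0,"y":0,"z":0.02,"ax":0,"ay":0,"az":0,"claw":1}]'
python3 - <<'E'
from h import *
from bench import r,camera
np.set_printoptions(precision=4,suppress=True)
b=camera("scene");s=r.read_state(); print(s["ee_pos"],s["eef_rot"],s["width"],s["ft_force"])
for k in blobs(b["color"],*BRASS): print(k[:5],onz(b,k[1]+k[3]/2-.5,k[2]+k[4]/2-.5,.024+s["ee_pos"][2]-.0272))
w=camera("wrist")
for k in blobs(w["color"],*GREEN,amin=100): print(k[:5])
E
```

```text
time: 20.93
ee_pos: [0.6153, -0.1773, 0.091]
eef_rot: [-0.707, 0.707, -0.002, 0.001]
ft_force: [1.6, -0.2, -0.8]
width: 0.0148
time: 21.35
ee_pos: [0.562, -0.2511, 0.0853]
eef_rot: [-0.706, 0.708, 0.0, -0.001]
ft_force: [0.4, -0.4, -1.2]
width: 0.0149
time: 21.77
ee_pos: [0.4642, -0.2486, 0.0859]
eef_rot: [-0.706, 0.708, 0.001, -0.001]
ft_force: [-0.4, -0.9, -0.6]
width: 0.0149
time: 22.18
ee_pos: [0.4675, -0.2467, 0.0657]
eef_rot: [0.707, -0.707, -0.001, -0.0]
ft_force: [0.4, -0.2, -0.8]
width: 0.0147
[ 0.4678 -0.2469  0.0663] [ 0.7074 -0.7069 -0.0006 -0.0001] 0.014523728594005155 [ 0.273   0.527  -1.7008]
(np.int32(716), np.int32(243), np.int32(157), np.int32(28), np.int32(37)) [ 0.465  -0.0801  0.0631]
(np.int32(213), np.int32(192), np.int32(161), np.int32(15), np.int32(23)) [ 0.4603 -0.2448  0.0631]
(np.int32(486), np.int32(330), np.int32(215), np.int32(24), np.int32(29)) [0.65   0.1548 0.0631]
(np.int32(71), np.int32(160), np.int32(291), np.int32(59), np.int32(27)) [ 0.8849 -0.2015  0.0631]
(np.int32(1079), np.int32(66), np.int32(179), np.int32(74), np.int32(79))
(np.int32(864), np.int32(256), np.int32(185), np.int32(52), np.int32(33))
```

After correcting the bbox bias seen at pick-up (-6 mm in x), the small one is at (.467,-.246) and its dish at (.468,-.247). Lowering.

```bash
python3 -m crank '[{"x":0,"y":0,"z":0.01,"ax":0,"ay":0,"az":0,"claw":1},{"x":0,"y":0,"z":0.018,"ax":0,"ay":0,"az":0,"claw":1},{"x":0,"y":0,"z":0.025,"ax":0,"ay":0,"az":0,"claw":1},{"x":0,"y":0,"z":0.029,"ax":0,"ay":0,"az":0,"claw":1},{"x":0,"y":0,"z":0.030,"ax":0,"ay":0,"az":0,"claw":1}]'
python3 -m crank '[{"x":0,"y":0,"z":0.001,"ax":0,"ay":0,"az":0,"claw":1},{"x":0,"y":0,"z":0.002,"ax":0,"ay":0,"az":0,"claw":1},{"x":0,"y":0,"z":0.003,"ax":0,"ay":0,"az":0,"claw":1},{"x":0,"y":0,"z":0.0035,"ax":0,"ay":0,"az":0,"claw":1},{"x":0,"y":0,"z":0.0035,"ax":0,"ay":0,"az":0,"claw":1}]'
```

```text
time: 22.7
ee_pos: [0.4668, -0.2472, 0.0358]
eef_rot: [-0.707, 0.707, 0.001, -0.0]
ft_force: [-0.5, 0.8, -1.2]
width: 0.0146
time: 23.12
ee_pos: [0.4675, -0.2475, 0.0336]
eef_rot: [-0.707, 0.707, -0.0, 0.0]
ft_force: [-0.4, 0.3, -1.1]
width: 0.0153
```

```bash
python3 -m crank '[{"x":0,"y":0,"z":0.0005,"ax":0,"ay":0,"az":0,"claw":1},{"x":0,"y":0,"z":0.001,"ax":0,"ay":0,"az":0,"claw":1},{"x":0,"y":0,"z":0.0015,"ax":0,"ay":0,"az":0,"claw":1},{"x":0,"y":0,"z":0.0015,"ax":0,"ay":0,"az":0,"claw":1},{"x":0,"y":0,"z":0.0015,"ax":0,"ay":0,"az":0,"claw":1}]'
```

```text
time: 23.53
ee_pos: [0.4684, -0.2477, 0.0333]
eef_rot: [-0.707, 0.707, -0.001, 0.0]
ft_force: [-1.2, 1.8, 7.6]
width: 0.0149
```

In contact. Release, rise, and pull back toward the start side, clear of the top view.

```bash
python3 -m crank '[{"x":0,"y":0,"z":-0.001,"ax":0,"ay":0,"az":0,"claw":1},{"x":0,"y":0,"z":-0.001,"ax":0,"ay":0,"az":0,"claw":0.8},{"x":0,"y":0,"z":-0.001,"ax":0,"ay":0,"az":0,"claw":0.5},{"x":0,"y":0,"z":-0.001,"ax":0,"ay":0,"az":0,"claw":0.2},{"x":0,"y":0,"z":-0.001,"ax":0,"ay":0,"az":0,"claw":0}]'
python3 -m crank '[{"x":0,"y":0,"z":0,"ax":0,"ay":0,"az":0,"claw":0},{"x":0,"y":0,"z":0,"ax":0,"ay":0,"az":0,"claw":0},{"x":0,"y":0,"z":0,"ax":0,"ay":0,"az":0,"claw":0},{"x":0,"y":0,"z":-0.01,"ax":0,"ay":0,"az":0,"claw":0},{"x":0,"y":0,"z":-0.03,"ax":0,"ay":0,"az":0,"claw":0}]'
python3 -m crank '[{"x":0,"y":0,"z":-0.03,"ax":0,"ay":0,"az":0,"claw":0},{"x":0,"y":0,"z":-0.07,"ax":0,"ay":0,"az":0,"claw":0},{"x":0,"y":0,"z":-0.11,"ax":0,"ay":0,"az":0,"claw":0},{"x":0,"y":0,"z":-0.15,"ax":0,"ay":0,"az":0,"claw":0},{"x":0,"y":0,"z":-0.17,"ax":0,"ay":0,"az":0,"claw":0}]'
python3 -m crank '[{"x":0.03,"y":0,"z":0,"ax":0,"ay":0,"az":0,"claw":0},{"x":0.07,"y":0.02,"z":0,"ax":0,"ay":0,"az":0,"claw":0},{"x":0.1,"y":0.04,"z":0,"ax":0,"ay":0,"az":0,"claw":0},{"x":0.13,"y":0.06,"z":0,"ax":0,"ay":0,"az":0,"claw":0},{"x":0.16,"y":0.07,"z":0,"ax":0,"ay":0,"az":0,"claw":0}]'
python3 -m crank '[{"x":0.03,"y":0.02,"z":0,"ax":0,"ay":0,"az":0,"claw":0},{"x":0.06,"y":0.05,"z":0,"ax":0,"ay":0,"az":0,"claw":0},{"x":0.09,"y":0.08,"z":0,"ax":0,"ay":0,"az":0,"claw":0},{"x":0.11,"y":0.1,"z":0,"ax":0,"ay":0,"az":0,"claw":0},{"x":0.12,"y":0.11,"z":0,"ax":0,"ay":0,"az":0,"claw":0}]'
python3 -m crank '[{"x":0,"y":0,"z":0,"ax":0,"ay":0,"az":0,"claw":0},{"x":0,"y":0,"z":0,"ax":0,"ay":0,"az":0,"claw":0},{"x":0,"y":0,"z":0,"ax":0,"ay":0,"az":0,"claw":0},{"x":0,"y":0,"z":0,"ax":0,"ay":0,"az":0,"claw":0},{"x":0,"y":0,"z":0,"ax":0,"ay":0,"az":0,"claw":0}]'
python3 - <<'E'
from h import *
from bench import r,camera
np.set_printoptions(precision=4,suppress=True)
b=camera("scene");t=camera("top");s=r.read_state(); print(s["time"],s["ee_pos"],s["width"],s["ft_force"])
for c in(t,b):
  for k in blobs(c["color"],*BRASS)+blobs(c["color"],*BLUE): 
    z=(.05 if k[3]>25 else .04 if k[3]>19 else .03); print(k[:5],onz(c,k[1]+k[3]/2-.5,k[2]+k[4]/2-.5,z))
cv2.imwrite("pics/f1.png",np.hstack([cv2.resize(t["color"][90:300,90:450],(400,233)),cv2.resize(b["color"][120:330,110:470],(400,233))]))
E
```

```text
time: 23.95
ee_pos: [0.4674, -0.2475, 0.0329]
eef_rot: [-0.707, 0.707, 0.0, -0.0]
ft_force: [0.7, 0.8, 0.3]
width: 0.0279
time: 24.37
ee_pos: [0.466, -0.2467, 0.0619]
eef_rot: [-0.707, 0.707, 0.002, -0.0]
ft_force: [0.4, -0.0, 0.2]
width: 0.0434
time: 24.78
ee_pos: [0.4688, -0.2477, 0.2391]
eef_rot: [0.707, -0.707, 0.003, -0.001]
ft_force: [0.8, -0.5, 1.7]
width: 0.0434
time: 25.2
ee_pos: [0.3949, -0.4095, 0.2343]
eef_rot: [-0.706, 0.708, -0.0, -0.0]
ft_force: [0.6, -0.8, 0.4]
width: 0.0433
time: 25.62
ee_pos: [0.2827, -0.5306, 0.2336]
eef_rot: [-0.705, 0.709, 0.0, -0.001]
ft_force: [-0.4, -0.1, -0.1]
width: 0.0434
time: 26.03
ee_pos: [0.2888, -0.5264, 0.2334]
eef_rot: [0.708, -0.706, 0.0, -0.0]
ft_force: [0.2, -0.2, 0.3]
width: 0.0433
26.1333 [ 0.2883 -0.5268  0.2332] 0.0437493858200253 [-0.7401 -0.3023 -0.2839]
(np.int32(187), np.int32(215), np.int32(183), np.int32(22), np.int32(22)) [0.6336 0.1537 0.04  ]
(np.int32(357), np.int32(297), np.int32(240), np.int32(29), np.int32(29)) [ 0.4568 -0.0836  0.05  ]
(np.int32(85), np.int32(361), np.int32(242), np.int32(15), np.int32(15)) [ 0.4699 -0.2464  0.03  ]
(np.int32(348), np.int32(234), np.int32(241), np.int32(22), np.int32(22)) [0.4678 0.1001 0.04  ]
(np.int32(700), np.int32(243), np.int32(158), np.int32(29), np.int32(36)) [ 0.4541 -0.0801  0.05  ]
(np.int32(204), np.int32(193), np.int32(170), np.int32(15), np.int32(21)) [ 0.46   -0.2463  0.03  ]
(np.int32(481), np.int32(330), np.int32(215), np.int32(24), np.int32(29)) [0.6316 0.1573 0.04  ]
(np.int32(73), np.int32(160), np.int32(291), np.int32(59), np.int32(27)) [ 0.8775 -0.2047  0.05  ]
(np.int32(400), np.int32(311), np.int32(168), np.int32(21), np.int32(30)) [0.4642 0.1039 0.04  ]
(np.int32(134), np.int32(60), np.int32(316), np.int32(91), np.int32(14)) [ 0.9328 -0.3864  0.05  ]
```

View pics/f1.png

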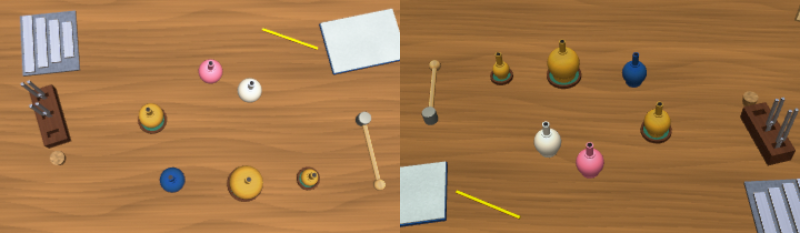

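Top-view offsets from the dish centres are about 1 mm (large), 3 mm (medium) and 3 mm (small). All three stand upright, and blue is on the same pixels as at the start. Handing in.

```bash
python3 -c "from bench import close_job; print(close_job())"
```

```text
the job is handed in; nothing more can be done
None
```

I set the large, then the medium, then the small brass resonator in the dish of its own size, let go of each, and handed the job in at about 26 s of the 83 s allowed. The hand-in reports no verdict.

**Last checks:**
- **Position:** the top view puts each axis about 1 mm (large), 3 mm (medium) and 3 mm (small) from its dish centre. In the last pictures all three look upright in their dishes.
- **Foot on the felt:** each was lowered until the force reading showed firm contact, at about the expected 6 mm floor height.
- **Robot clear:** the arm is withdrawn and the measured force is close to zero.
- **Things to leave alone:** blue is on the same pixels as at the start. I checked the fork stand, mallet and cork only by eye, and they looked unmoved.

**What failed or disagreed:**
- **First grasp:** the first try on the large resonator closed on air above the neck, touching nothing. The pictures showed the fingertips about 30 mm above the reported TCP, so I gripped 24 mm lower and kept that offset for all three.
- **Scene camera:** it put the small resonator about 8 mm nearer the robot than its dish. It had shown a similar error (about 6 mm) at pick-up, so I trusted the top view.

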